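# Square a long instrument cassette against its docking rail

### The job

Push the long steel instrument cassette gently against the white docking rail, working at two points on its near long side until it lies flat against the rail and both rail studs are pushed in. Then slide it along the rail until it also pushes in the stud of the end stop, so that it finally lies flat against both rail and stop. Push lightly (it holds delicate instruments), keep it flat on the table, and leave the other things alone.

Things in the scene. Friction and masses are not known exactly. Their poses are not given: they have to be found in the camera images.
- cassette: Loose flat steel box, perforated lid, 90 x 290 x 45 mm (x, y, z), 0.4 to 0.85 kg, table friction 0.45 to 0.75 of its weight. Origin: centre of underside; y along its length, z up. Smooth upright sides; to be pushed, not gripped. Starts on the rail's -x side, its middle about 30 to 65 mm short of the rail's face, its end 30 to 80 mm short of the stop, up to 0.14 rad askew.
- rail: Fixed steel base of the docking rail, a 360 mm long angle. Origin on the table; y runs along the rail, +y towards the end stop; the cassette comes from its -x side. On two screws it carries a rigid white facing bar parallel to y (z 7 to 39 mm, y -160 to +177 mm), whose face looks to -x.
- face (a point): Nominal point of the facing bar's face, fixed to the rail's base at its x = -20, y = 0, z = 23 mm; axes as the rail's. The real face may stand up to 8 mm nearer or farther along x: the screws' setting is not measured and must be found by contact.
- stop (a point): Nominal point of the end stop's face (looks to -y), at the rail's x = -62, y = +165, z = 23 mm; axes as the rail's. The stop is a white arm, 12 mm thick, reaching 55 mm out from the facing bar's face to -x, 7 to 39 mm high. The real face may stand up to 8 mm away along y, not measured: find it by contact.
- stud_left (a joint): Sprung round steel stud, 11 mm across, standing 5 mm out of the facing bar's face at height 23 mm, about y = +70 mm of the rail. Reading in m: 0 = fully out, 0.005 = flush with the face (the cassette touches the face there). Its spring is very weak (about 0.1 N); a cassette that slides or is bumped can creep off it.
- stud_right (a joint): The same kind of stud at about y = -100 mm of the rail. 0 = out, 0.005 = flush with the face.
- stud_end (a joint): The same kind of stud in the end stop, 42 mm out from the facing bar's face. 0 = out, 0.005 = flush with the stop's face; it is pushed in towards the rail's +y.
- gallipot: Bystander: small steel bowl, 79 mm wide, 40 mm high; origin at the centre of its underside.
- timer: Bystander: white kitchen-type timer with a black knob, 62 x 62 x 44 mm; origin at the centre of its underside.
- haemostat: Bystander: steel scissor-like clamp lying flat, 56 x 140 x 7 mm; origin at its middle.

How it is judged:
By the outcome, as a careful person would: the job done as asked, in the order asked, and still so for the second after the job is handed in, with the robot touching nothing.
It also fails if it takes over 72 s, if anything falls off the work surface, if the arm or the gripper's body presses on something with over 40 N, if the wrist force passes 120 N, or if a joint passes its speed limit or range.

### The arm

A 7-joint arm with a two-finger parallel gripper is mounted at the origin on the work surface; the furniture and walls round the work are solid. World frame = base frame: x ahead of the robot, y to its left, z up, the work surface at z = 0. Lengths are in m, angles in rad, forces in N, time in s.
With the tool pointing down it reaches from about 0.35 to 0.9 m from the base axis. Payload 8.1 kg.
Tool frame: the origin (TCP) lies midway between the tips of the shut fingers; the grasp point (between the pads) lies 19 mm behind it; x points along the fingers, z is the direction in which the jaws open and shut, and the axes are right-handed (so a half turn about x gives the same grasp; the last joint's range is limited). The gripper opens to 92 mm and grips with 3 to 60 N. Pads are 19 mm wide; open, the fingers measure 130 mm over their backs; the gripper's body (75 mm by 190 mm) begins 47 mm behind the grasp point.
Start: joints at [1.077, 0.434, 0.025, 1.573, -0.012, 1.134, -0.075], TCP at [0.238, -0.578, 0.227] pointing down, gripper open.
Joint ranges: [-2.62, 2.62], [-0.44, 2.09], [-1.27, 1.32], [0.08, 2.57], [-1.32, 4.46], [0.12, 2], [-2.74, 2.74]. Speed limits (rad/s): [2.22, 2.22, 3.01, 3.01, 3.14, 3.14, 3.14].

### API

Orientations are given as a rotation vector (axis times angle).
In Python, from cell import arm, optics, finder gives the robot as it stands.
- The arm moves only by the tool send_rows, never from a script. Its argument "rows" is a list that holds one entry, the list of rows, each a list of 7 numbers: the shift along the tool's x, y, z in mm, then the turn, a rotation vector about the tool's x, y, z in degrees, then the opening in per cent of the stroke, from 0 (shut) to 100 (fully open). A call has exactly 8 rows; each row is the pose to reach, as a shift and turn from the pose commanded when the call began, along the tool's axes at that moment; what a row does not reach only later rows make up. A row lasts 1/10 s, in which the tool goes at most 50 mm and 8.59 degrees, less where a joint would pass 70% of its speed; a pose out of reach is approached as far as the arm can. A call with a gripper value outside its range is refused whole. The fingers move at their own pace and stop on an object; "grip_force" is the grip in N (left out, the last holds). Time passes only in rows, so rows that repeat a pose let the fingers close, or fill a call up. It gives the time, the measured TCP pose, the force and the opening at its end, in the units of the state.
- arm.observe(): the state, without advancing time (a new reading comes with each control period).
- optics.get_image(name): name is "side" or "top" or "wrist"; returns (picture, depth): 384x512x3 uint8, red, green, blue; 384x512 float32, m along the optical axis (not along the pixel's ray), 0 where there is no reading.
- optics.get_calibration(name): a dict with "camera_matrix" (3x3 intrinsics, pixels), "position" and "orientation" of the camera in the world; the wrist camera has in their place "T_tool_cam" (4x4, takes a point from camera to tool coordinates, whose origin is the TCP and whose axes are the tool frame's). Camera axes: x right, y up, looking along -z (the intrinsics and any distortion apply to the point x, -y, -z); pixel columns grow to the right and rows downward; lengths in m; the calibration is good to about 2 mm. A picture is of the moment at which its call begins: read the wrist's pose just before it. get_calibration takes no time and is no camera call.
- arm.sign_off(): hands the job in, once; it reports no verdict.
Trained networks look in the newest picture that a camera, given by its name, has taken for a name from the list of things; names that differ only in an ending like _2 or _b are one class to them, and where a whole thing is asked for, a point or a joint stands for the part that bears it (a point fixed in the world has none). Each returns a list of dicts, best first, with "confidence" (0 to 1); they miss things now and then, are a little off and sometimes report something else, mostly with a low value. They report only what shows in the picture. A call takes as long as a camera call.
- finder.search_frame(camera, thing): "bbox" ([left, top, width, height] in pixels, round what is visible of it).
- finder.regions_of(camera, thing): "region" (384x512 bool, what is visible of it) and "bbox" ([left, top, width, height] in pixels, round what is visible of it).
- finder.place_of(camera, thing): "xy" ([column, row] in pixels: a listed point, or the origin of a listed thing).
The state is a dict: "clock": time; "joints": joint angles; "dq": joint speeds; "joint_efforts": joint torques, N m; "position": TCP position; "ee_rot": TCP orientation; "force": force on the tool from outside, world axes, zero at the start; "ft_torque": the same for the moment, N m; "width": opening from 0.0 (shut) to 1.0 (fully open).
Only numpy, scipy, OpenCV 4.12 (cv2) and the standard library are available. Lean on these libraries where they do the work, as an engineer would, in place of code of your own. Each camera call takes 0.05 s, during which the arm holds its last target.

## Working session

There is one attempt and no reset: what is moved stays moved. The work goes in short steps, Python scripts to look and compute and a tool call to move; the robot and the scene stay as the last step left them, time stands still between calls to the robot, and variables do not carry over. Pictures are saved under pics/ and viewed, and the job is handed in when it is done.

Besides the shell and the picture viewer there is one more tool, called by a JSON object that holds its "op" and its "data", one argument or row to a line. send_rows: Moves the arm, as the interface text tells. Its arguments: {"type":"object","properties":{"rows":{"type":"array"},"grip_force":{"type":"number"}},"required":["rows"]}

```bash
ls; mkdir -p pics
cat > h.py <<'E'
import numpy as np, cv2
from scipy.spatial.transform import Rotation as R
from cell import arm, optics, finder
def campose(name,st=None):
    c=optics.get_calibration(name)
    if 'T_tool_cam' in c:
        T=np.array(c['T_tool_cam']); st=st or arm.observe()
        W=np.eye(4);W[:3,:3]=R.from_rotvec(st['ee_rot']).as_matrix();W[:3,3]=st['position']
        M=W@T; return np.array(c['camera_matrix']),M[:3,:3],M[:3,3]
    o=np.array(c['orientation']); 
    Rm=o if o.shape==(3,3) else R.from_rotvec(o).as_matrix()
    return np.array(c['camera_matrix']),Rm,np.array(c['position'])
def cloud(name,depth,st=None):
    K,Rm,p=campose(name,st)
    v,u=np.mgrid[:depth.shape[0],:depth.shape[1]]
    d=depth
    P=np.stack([(u-K[0,2])/K[0,0]*d,-(v-K[1,2])/K[1,1]*d,-d],-1)
    return P@Rm.T+p
def snap(name,fn):
    st=arm.observe(); im,d=optics.get_image(name)
    cv2.imwrite('pics/'+fn,im[:,:,::-1]); return st,im,d
E
python3 - <<'E'
from h import *
print(arm.observe())
for n in ['top','side']:
    c=optics.get_calibration(n); print(c)
    st,im,d=snap(n,n+'1.png'); np.save(n+'1.npy',d)
    for t in ['cassette','rail','face','stop','stud_left','stud_right','stud_end','gallipot','timer','haemostat']:
        try:
            r=finder.place_of(n,t)[:1]; b=finder.search_frame(n,t)[:1]
            print(n,t,[(x['xy'],round(x['confidence'],2)) for x in r],[(x['bbox'],round(x['confidence'],2)) for x in b])
        except Exception as e: print(t,e)
print(arm.observe()['clock'])
E
```

```text
pics
{'clock': 0.0, 'joints': array([ 1.0774124 ,  0.43518659,  0.02498743,  1.57411775, -0.01161896,
        1.13399005, -0.0750914 ]), 'dq': array([ 7.14711397e-04,  4.23183909e-04, -1.01349840e-03, -6.60326069e-04,
       -1.41079178e-05, -4.28908028e-04,  8.59334087e-04]), 'joint_efforts': array([-3.10181713e-04, -6.67841792e+01,  9.84654464e-01, -3.14451635e+01,
       -6.05817069e-02,  4.27524000e-02,  9.65462914e-05]), 'position': array([ 0.23781729, -0.57742423,  0.22595976]), 'ee_rot': array([ 0.91757181,  1.37047037, -0.9163272 ]), 'force': array([-0.09688632,  0.25548851,  0.32354282]), 'ft_torque': array([-0.03606584, -0.03519257,  0.04763715]), 'width': 0.9994028501243664}
{'camera_matrix': array([[453.31802469,   0.        , 258.58566786],
       [  0.        , 453.31802469, 194.35725948],
       [  0.        ,   0.        ,   1.        ]]), 'position': array([ 0.39589575, -0.00948015,  1.13258615]), 'orientation': array([ 0.06297014, -0.0801952 , -1.58601494])}
top cassette [([285.7, 193.1], 0.62)] [([227.0, 170.0, 122.8, 45.1], 0.63)]
top rail [([273.3, 150.3], 0.86)]
[... 918 characters left out ...]
 191.1], 0.74)] [([166.4, 153.4, 127.8, 68.7], 0.9)]
side rail [([237.1, 229.8], 0.7)] [([152.6, 215.8, 163.4, 45.0], 0.58)]
side face [([236.9, 219.2], 0.93)] [([154.8, 218.8, 160.4, 45.7], 0.94)]
side stop [] [([155.3, 217.3, 159.1, 48.6], 0.64)]
stud_left it knows: cassette, face, gallipot, haemostat, rail, stop, timer
stud_right it knows: cassette, face, gallipot, haemostat, rail, stop, timer
stud_end it knows: cassette, face, gallipot, haemostat, rail, stop, timer
side gallipot [([376.3, 270.9], 0.57)] [([362.7, 247.2, 38.7, 35.3], 0.89)]
side timer [([383.1, 211.9], 0.8)] [([367.3, 200.6, 32.9, 28.7], 0.83)]
side haemostat [([161.7, 139.3], 0.46)] [([140.6, 137.8, 41.5, 9.7], 0.7)]
1.5
```

View pics/top1.png

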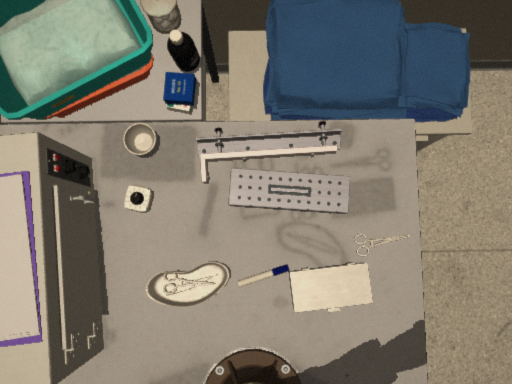

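View pics/side1.png

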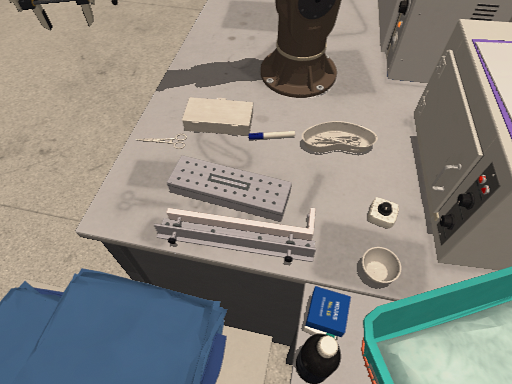

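Run:
```python
from h import *
for n,box in [('top',(190,120,360,220)),('side',(140,145,330,270))]:
    d=np.load(n+'1.npy'); P=cloud(n,d); 
    u0,v0,u1,v1=box; Q=P[v0:v1,u0:u1].reshape(-1,3)
    tab=P[220:235,250:280].reshape(-1,3) if n=='top' else P[150:160,300:330].reshape(-1,3)
    print(n,'table z',np.median(tab[:,2]),tab.mean(0))
    h=Q[:,2]
    m=(h>.035)&(h<.06)&(Q[:,1]<.2)
    # split cassette / bar by top view
    np.save(n+'Q.npy',Q)
    lab=None
    hist=np.histogram(h,bins=np.arange(-.01,.07,.005)); print(hist)
    cas=Q[(h>.041)&(h<.052)]; 
    print('cas',len(cas)); 
    import cv2
    rect=cv2.minAreaRect((cas[:,:2]*1000).astype(np.float32)); print(rect, cv2.boxPoints(rect).round(1).tolist())
    bar=Q[(h>.033)&(h<.0405)]
    print('bar',len(bar),bar.min(0),bar.max(0))
    for yy in np.arange(-.25,.25,.02):
        s=bar[(bar[:,1]>yy)&(bar[:,1]<yy+.02)]
        if len(s): print(round(yy,2),len(s),np.percentile(s[:,0],[2,50,98]).round(4))
```

```text
top table z -0.0005303315323407221 [ 0.41716576 -0.03613567 -0.000668  ]
(array([ 268, 5454, 3934,  629,  142,  113,  178,  234,  252,  866, 3145,
       1629,    7,    0,    0]), array([-0.01 , -0.005,  0.   ,  0.005,  0.01 ,  0.015,  0.02 ,  0.025,
        0.03 ,  0.035,  0.04 ,  0.045,  0.05 ,  0.055,  0.06 ,  0.065]))
cas 4520
((543.4373168945312, -59.090362548828125), (205.20155334472656, 365.1875), 2.7102808952331543) [[432.29998779296875, 118.4000015258789], [449.6000061035156, -246.3000030517578], [654.5999755859375, -236.60000610351562], [637.2999877929688, 128.1999969482422]]
bar 1099 [ 0.44944706 -0.24036565  0.03304779] [0.67580447 0.12870623 0.0404924 ]
-0.25 9 [0.4593 0.5002 0.6333]
-0.23 29 [0.4495 0.6043 0.6493]
-0.21 56 [0.4498 0.6046 0.6477]
-0.19 69 [0.4527 0.6049 0.6475]
-0.17 52 [0.4673 0.6028 0.6451]
-0.15 59 [0.4559 0.6032 0.6459]
-0.13 52 [0.5119 0.601  0.6441]
-0.11 64 [0.4587 0.5997 0.6435]
-0.09 64 [0.4641 0.5993 0.6421]
-0.07 60 [0.4619 0.5989 0.6415]
-0.05 65 [0.4648 0.5972 0.64  ]
-0.03 55 [0.4716 0.5954 0.6393]
-0.01 59 [0.4677 0.5957 0.6381]
0.01 57 [0
[... 799 characters left out ...]
.32733206 -0.24289149  0.03303477] [0.67775918 0.13126332 0.04049782]
-0.25 7 [0.5355 0.538  0.5389]
-0.23 30 [0.5376 0.6074 0.6549]
-0.21 60 [0.5398 0.6125 0.6541]
-0.19 86 [0.5418 0.6135 0.6771]
-0.17 64 [0.5435 0.6099 0.6523]
-0.15 67 [0.5446 0.6086 0.6514]
-0.13 59 [0.5466 0.6084 0.6499]
-0.11 67 [0.5486 0.6065 0.6489]
-0.09 71 [0.5504 0.6024 0.6479]
-0.07 62 [0.5519 0.6052 0.6472]
-0.05 67 [0.5538 0.6    0.6461]
-0.03 70 [0.5556 0.6021 0.6449]
-0.01 69 [0.5567 0.6011 0.6443]
0.01 60 [0.5586 0.6004 0.6429]
0.03 76 [0.5294 0.6    0.6424]
0.05 52 [0.4868 0.6007 0.6415]
0.07 75 [0.5871 0.6218 0.6642]
0.09 64 [0.3354 0.5964 0.6392]
0.11 91 [0.3321 0.5786 0.6384]
0.13 2 [0.3335 0.4822 0.6308]
```

```bash
cat > geo.py <<'E'
from h import *
def fit(P,box):
    u0,v0,u1,v1=box; Q=P[v0:v1,u0:u1].copy(); h=Q[:,:,2]
    m=((h>.030)&(h<.056)).astype(np.uint8)
    n,l,s,c=cv2.connectedComponentsWithStats(m,connectivity=4)
    for i in range(1,n):
        if s[i,4]<250: continue
        q=Q[l==i]; r=cv2.minAreaRect((q[:,:2]*1000).astype(np.float32))
        print(s[i].tolist(),'z',np.median(q[:,2]).round(4),'rect',np.round(r[0],1),np.round(r[1],1),round(r[2],2)); print(cv2.boxPoints(r).round(1).tolist())
    return Q,l
E
python3 - <<'E'
from geo import *
for n,box in [('top',(190,120,360,220)),('side',(140,145,330,270))]:
    P=cloud(n,np.load(n+'1.npy')); print(n); Q,l=fit(P,box)
E
```

```text
top
[6, 9, 147, 12, 456] z 0.0426 rect [642.7 -50.7] [  7.2 359.4] 2.98
[[629.7000122070312, 128.60000610351562], [648.4000244140625, -230.3000030517578], [655.5999755859375, -230.0], [636.9000244140625, 129.0]]
[10, 26, 137, 36, 943] z 0.0377 rect [583.  -47.6] [ 67.6 338.2] 6.96
[[529.0, 116.19999694824219], [570.0, -219.5], [637.0, -211.3000030517578], [596.0, 124.4000015258789]]
[38, 48, 122, 46, 4445] z 0.0442 rect [504.5 -96.4] [290.6  91. ] 85.15
[[446.79998779296875, -237.39999389648438], [537.5, -245.10000610351562], [562.0999755859375, 44.5], [471.3999938964844, 52.20000076293945]]
side
[27, 10, 125, 61, 4032] z 0.0465 rect [505.9 -94.4] [291.   92.6] 85.24
[[447.6000061035156, -235.60000610351562], [539.9000244140625, -243.3000030517578], [564.0999755859375, 46.70000076293945], [471.79998779296875, 54.400001525878906]]
[27, 63, 149, 29, 1198] z 0.0399 rect [599.4 -41.5] [ 67.5 341.3] 12.14
[[530.5, 118.19999694824219], [602.2000122070312, -215.5], [668.2999877929688, -201.3000030517578], [596.5, 132.39999389648438]]
[14, 77, 162, 31, 887] z 0.0422 rect [632.6 -48.5] [ 29.8 358.7] 2.87
[[608.7999877929688, 129.89999389648438], [626.7000122070312, -228.39999389648438], [656.5, -226.89999389648438], [638.5, 131.3000030517578]]
```

Run:
```python
import cv2
a=cv2.imread('pics/top1.png')[120:230,185:365]
b=cv2.imread('pics/side1.png')[145:270,140:330]
cv2.imwrite('pics/a.png',cv2.resize(a,None,fx=4.2,fy=4.2,interpolation=cv2.INTER_CUBIC))
cv2.imwrite('pics/b.png',cv2.resize(b,None,fx=4.2,fy=4.2,interpolation=cv2.INTER_CUBIC))
```

```text
(no output)
```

View pics/a.png

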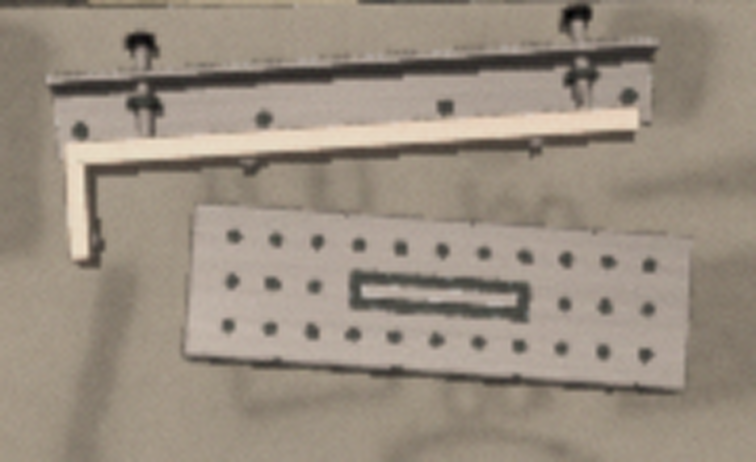

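View pics/b.png

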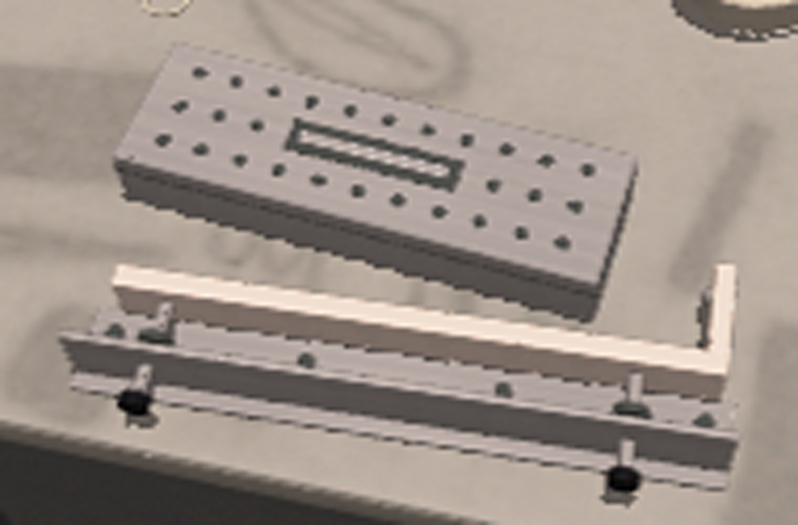

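Run:
```python
from geo import *
st=arm.observe(); print(R.from_rotvec(st['ee_rot']).as_matrix().round(3))
print(optics.get_calibration('wrist'))
for n,box in [('top',(190,120,360,220)),('side',(140,145,330,270))]:
    P=cloud(n,np.load(n+'1.npy')); u0,v0,u1,v1=box; Q=P[v0:v1,u0:u1].reshape(-1,3)
    # bar top
    a=0.0515; ey=np.array([-np.sin(a),np.cos(a)]); ex=np.array([np.cos(a),np.sin(a)])
    xr=Q[:,:2]@ex; yr=Q[:,:2]@ey
    B=Q[(Q[:,2]>.034)&(Q[:,2]<.046)&(xr>.57)&(xr<.622)]
    yb=B[:,:2]@ey; xb=B[:,:2]@ex
    lo=[];hi=[];c=[]
    for y in np.arange(-.18,.06,.012):
        s=xb[(yb>y)&(yb<y+.012)]
        if len(s)>5: c.append(y); lo.append(np.percentile(s,5)); hi.append(np.percentile(s,95))
    print(n,np.polyfit(c,lo,1),np.polyfit(c,hi,1),np.median(lo),np.median(hi))
    print('bar y range', np.percentile(yb,[0.5,99.5]))
    S=Q[(Q[:,2]>.030)&(Q[:,2]<.046)&(xr>.535)&(xr<.575)&(yr>.09)]
    print('stop y', np.percentile(S[:,:2]@ey,[2,5,50,95,98]), 'x', np.percentile(S[:,:2]@ex,[1,99]))
K,Rm,p=campose('top')
for n in ['timer','gallipot']: pass
P=cloud('top',np.load('top1.npy'))
for nm,(u0,v0,u1,v1) in dict(whitebox=(290,262,374,312),dish=(147,260,232,305),pen=(237,262,290,287),haemo=(355,232,410,256),timer=(123,185,155,213),pot=(122,120,158,152)).items():
    q=P[v0:v1,u0:u1].reshape(-1,3); q=q[q[:,2]>.006]; print(nm,np.percentile(q,[2,98],axis=0).round(3).tolist())
```

```text
[[-0.     0.925  0.381]
 [ 0.     0.381 -0.925]
 [-1.     0.    -0.   ]]
{'camera_matrix': array([[328.68659205,   0.        , 254.11162591],
       [  0.        , 328.68659205, 192.82180708],
       [  0.        ,   0.        ,   1.        ]]), 'T_tool_cam': array([[ 5.67260597e-05,  2.80606369e-01, -9.59822933e-01,
        -1.58011568e-01],
       [ 1.88235698e-03,  9.59821204e-01,  2.80605975e-01,
         7.58129567e-02],
       [ 9.99998227e-01, -1.82264707e-03, -4.73754484e-04,
         8.54637951e-04],
       [ 0.00000000e+00,  0.00000000e+00,  0.00000000e+00,
         1.00000000e+00]])}
top [0.00360495 0.58998596] [0.00120684 0.60183296] 0.5898176361535161 0.601790320960512
bar y range [-0.24430203  0.08874231]Traceback (most recent call last):
  File "<stdin>", line 18, in <module>
    return _quantile_unchecked(
        a, q, axis, out, overwrite_input, method, keepdims, weights)
    return _ureduce(a,
                    func=_quantile_ureduce_func,
    ...<5 lines>...
                    overwrite_input=overwrite_input,
                    method=method)
    r = func(a, **kwargs)
    result = _quantile(arr,
                       quantiles=q,
    ...<2 lines>...
                       out=out,
                       weights=wgt)
    slices_having_nans = np.isnan(arr[-1, ...])
                                  ~~~^^^^^^^^^
IndexError: index -1 is out of bounds for axis 0 with size 0
```

```bash
cat > rp.py <<'E'
from h import *
A=0.0495
ex=np.array([np.cos(A),np.sin(A),0]); ey=np.array([-np.sin(A),np.cos(A),0])
def w2r(p): p=np.asarray(p); return np.stack([p[...,:]@ex,p[...,:]@ey,p[...,2]],-1)
def show():
    s=arm.observe(); M=R.from_rotvec(s['ee_rot']).as_matrix()
    f=s['force']; t=s['ft_torque']
    print('t',round(s['clock'],2),'rail-frame TCP mm',(w2r(s['position'])*1000).round(1),'yaw err deg',round(np.degrees(np.arctan2(*( [M[:,1]@ey, M[:,1]@ex]))),2),'F rail',w2r(f).round(2),'T',w2r(t).round(2),'w',round(s['width'],3))
    return s,M
def goto(xr,yr,z):
    s,M=show(); tgt=xr*ex+yr*ey+np.array([0,0,z]); print('shift tool mm',(M.T@(tgt-s['position'])*1000).round(1))
    print('turn', np.degrees(R.from_matrix(M.T@np.stack([[0,0,-1],ex,-ey],1)).as_rotvec()).round(2))
E
python3 - <<'E'
from rp import *
P=cloud('top',np.load('top1.npy'))
for nm,(u0,v0,u1,v1) in dict(whitebox=(290,262,374,312),dish=(147,260,232,305),pen=(237,262,290,287),haemo=(355,232,410,256),timer=(123,185,155,213),pot=(122,120,158,152),screws=(198,122,345,150)).items():
    q=P[v0:v1,u0:u1].reshape(-1,3); q=q[q[:,2]>.006]; print(nm,np.percentile(q,[1,99],axis=0).round(3).tolist())
q=w2r(P[120:220,190:360].reshape(-1,3))
S=q[(q[:,2]>.030)&(q[:,2]<.046)&(q[:,0]>.537)&(q[:,0]<.578)&(q[:,1]>.0)]
print('stop y', np.percentile(S[:,1],[2,50,98]),'x',np.percentile(S[:,0],[1,99]))
goto(.42,-.121,.10)
E
```

```text
whitebox [[0.219, -0.282, 0.019], [0.325, -0.096, 0.046]]
dish [[0.235, -0.009, 0.006], [0.396, 0.247, 1.133]]
pen [[0.277, -0.092, 0.008], [0.396, 0.031, 1.133]]
haemo [[0.358, -0.387, 0.006], [0.396, -0.009, 1.133]]
timer [[0.458, 0.241, 0.008], [0.522, 0.305, 0.048]]
pot [[0.396, -0.009, 0.006], [0.676, 0.305, 1.133]]
screws [[0.604, -0.225, 0.006], [0.67, 0.12, 0.049]]
stop y [0.00156099 0.07997564 0.08993482] x [0.53729557 0.57693507]
t 1.5 rail-frame TCP mm [ 209.2 -588.9  226.7] yaw err deg 19.55 F rail [-0.04 -1.09 -0.01] T [-0.   -0.06  0.07] w 0.999
shift tool mm [ 126.7  355.3 -370.4]
turn [19.55 -0.    0.  ]
```

{"op": "send_rows", "data": {
  "rows": [
    [[5,30,-31,0,0,0,100],[10,60,-63,0,0,0,100],[15,92,-96,4,0,0,100],[20,125,-130,8,0,0,100],[25,158,-164,12,0,0,100],[30,190,-198,16,0,0,100],[40,222,-231,19.5,0,0,100],[50,254,-264,19.5,0,0,100]]
  ]
}}

```text
clock: 2.3
position: [0.373, -0.2354, 0.1769]
ee_rot: [1.174, 1.23, -1.173]
force: [1.1, -0.8, -0.5]
width: 0.999
```

```bash
python3 -c "
from rp import *
goto(.42,-.121,.05)"
```

```text
t 2.3 rail-frame TCP mm [ 360.9 -253.6  176.9] yaw err deg -0.09 F rail [ 1.1  -0.91 -0.47] T [ 0.03 -0.05 -0.04] w 0.999
shift tool mm [ 126.9   58.7 -132.8]
turn [-0.09  0.05 -0.07]
```

{"op": "send_rows", "data": {
  "rows": [
    [[15,15,-33,0,0,0,100],[30,30,-66,0,0,0,100],[50,45,-100,0,0,0,100],[80,59,-133,0,0,0,100],[110,59,-133,0,0,0,100],[140,59,-133,0,0,0,100],[160,59,-133,0,0,0,100],[164,59,-133,0,0,0,100]]
  ]
}}

```text
clock: 3.1
position: [0.4234, -0.1009, 0.011]
ee_rot: [1.171, 1.236, -1.174]
force: [-0.6, 0.1, -0.5]
width: 1.002
```

```bash
python3 -c "
from rp import *
goto(.45,-.121,.012)
st,im,d=snap('wrist','w1.png')
P=w2r(cloud('wrist',d,st)); np.save('w1.npy',P)
"
```

```text
t 3.1 rail-frame TCP mm [ 417.9 -121.8   11. ] yaw err deg 0.07 F rail [-0.58  0.13 -0.52] T [0.02 0.09 0.06] w 1.002
shift tool mm [-1.1 32.1 -0.7]
turn [ 0.07 -0.04  0.18]
```

View pics/w1.png

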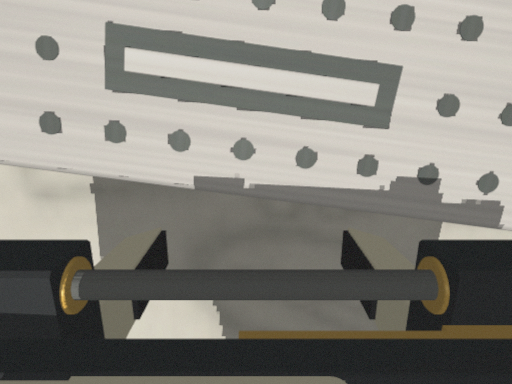

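{"op": "send_rows", "data": {
  "rows": [
    [[0,5,0,0,0,0,100],[0,10,0,0,0,0,100],[0,15,0,0,0,0,100],[0,19,0,0,0,0,100],[0,23,0,0,0,0,100],[0,27,0,0,0,0,100],[0,31,0,0,0,0,100],[0,35,0,0,0,0,100]]
  ]
}}

```text
clock: 3.95
position: [0.4596, -0.0997, 0.0127]
ee_rot: [1.172, 1.233, -1.173]
force: [-3.5, -1.6, 2.4]
width: 1.004
```

```bash
python3 -c "
from rp import *
show()
st,im,d=snap('top','t2.png')
P=cloud('top',d)
from geo import fit
fit(P,(190,120,360,220))
cv2.imwrite('pics/t2c.png',cv2.resize(im[110:240,180:380,::-1],None,fx=3.9,fy=3.9,interpolation=cv2.INTER_CUBIC))
"
```

```text
t 3.95 rail-frame TCP mm [ 454.1 -122.3   12.7] yaw err deg 0.03 F rail [-3.54 -1.46  2.36] T [-0.39  0.74 -0.23] w 1.004
[6, 9, 147, 12, 452] z 0.0424 rect [642.3 -50.4] [  7.  359.1] 2.85
[[629.9000244140625, 128.6999969482422], [647.7999877929688, -229.89999389648438], [654.7999877929688, -229.5], [636.9000244140625, 129.10000610351562]]
[10, 26, 137, 36, 945] z 0.038 rect [575.9 -48.4] [ 67.7 335.6] 4.21
[[529.7999877929688, 116.5], [554.4000244140625, -218.1999969482422], [621.9000244140625, -213.3000030517578], [597.2999877929688, 121.5]]
[38, 46, 96, 38, 1616] z 0.0443 rect [518.4 -64.3] [231.5  88.5] 89.73
[[473.6000061035156, -179.8000030517578], [562.0999755859375, -180.1999969482422], [563.2000122070312, 51.29999923706055], [474.70001220703125, 51.70000076293945]]
```

View pics/t2c.png

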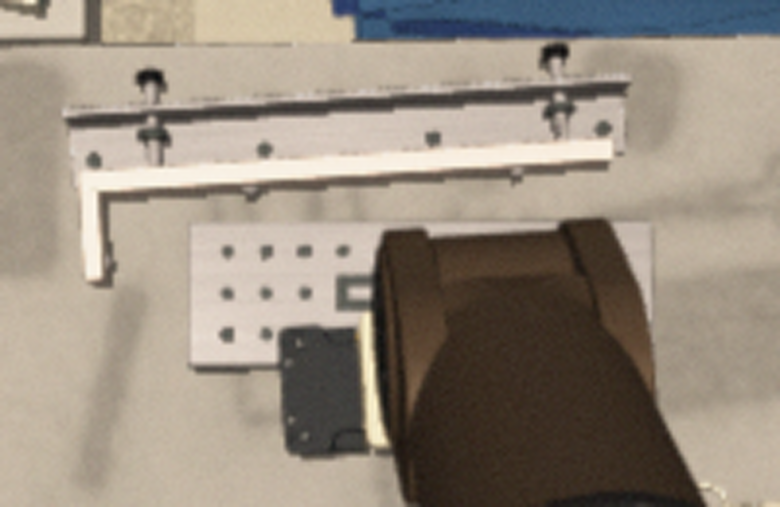

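{"op": "send_rows", "data": {
  "rows": [
    [[0,3,0,0,0,0,100],[0,6,0,0,0,0,100],[0,9,0,0,0,0,100],[0,12,0,0,0,0,100],[0,15,0,0,0,0,100],[0,18,0,0,0,0,100],[0,20,0,0,0,0,100],[0,22,0,0,0,0,100]]
  ]
}}

```text
clock: 4.8
position: [0.4815, -0.0982, 0.0127]
ee_rot: [1.172, 1.233, -1.172]
force: [-4.3, -0.6, 1.2]
width: 1.0
```

```bash
cat > look.py <<'E'
from rp import *
import sys
from geo import fit
show()
tag=sys.argv[1]
if 't' in sys.argv[2]:
    st,im,d=snap('top','t%s.png'%tag); np.save('t%s.npy'%tag,d); fit(cloud('top',d),(190,120,360,220))
    cv2.imwrite('pics/t%sc.png'%tag,cv2.resize(im[110:240,180:380,::-1],None,fx=3.9,fy=3.9,interpolation=cv2.INTER_CUBIC))
if 's' in sys.argv[2]:
    st,im,d=snap('side','s%s.png'%tag); np.save('s%s.npy'%tag,d); fit(cloud('side',d),(140,145,330,270))
    cv2.imwrite('pics/s%sc.png'%tag,cv2.resize(im[145:270,140:340,::-1],None,fx=4,fy=4,interpolation=cv2.INTER_CUBIC))
if 'w' in sys.argv[2]:
    snap('wrist','w%s.png'%tag)
E
python3 look.py 3 tsw
```

```text
t 4.8 rail-frame TCP mm [ 476.1 -122.    12.7] yaw err deg 0.07 F rail [-4.3  -0.39  1.24] T [0.1  0.74 0.01] w 1.0
[6, 9, 147, 13, 460] z 0.0424 rect [642.8 -50.5] [  7.5 359.1] 2.8
[[630.2999877929688, 128.6999969482422], [647.7999877929688, -230.0], [655.2999877929688, -229.60000610351562], [637.7999877929688, 129.10000610351562]]
[10, 26, 137, 36, 946] z 0.0378 rect [581.4 -47.7] [ 67.5 337.4] 6.37
[[529.2000122070312, 116.30000305175781], [566.5999755859375, -219.10000610351562], [633.7000122070312, -211.60000610351562], [596.2999877929688, 123.80000305175781]]
[35, 40, 51, 41, 1447] z 0.0443 rect [531.5  -4.9] [ 90.4 122.8] 3.29
[[482.8999938964844, 53.900001525878906], [489.8999938964844, -68.80000305175781], [580.2000122070312, -63.599998474121094], [573.0999755859375, 59.0]]
[25, 26, 127, 51, 4303] z 0.0465 rect [529.  -86.1] [109.5 289.3] 2.67
[[467.5, 55.79999923706055], [481.0, -233.1999969482422], [590.4000244140625, -228.10000610351562], [577.0, 60.900001525878906]]
[27, 63, 149, 28, 1194] z 0.0399 rect [576.1 -47.3] [ 68.5 336.9] 3.67
[[531.0999755859375, 118.5999984741211], [552.7000122070312, -217.60000610351562], [621.0999755859375, -213.1999969482422], [599.5, 123.0]]
[14, 78, 162, 30, 894] z 0.0419 rect [637.5 -48.2] [ 20.7 359. ] 2.58
[[619.0999755859375, 130.60000610351562], [635.2999877929688, -228.0], [655.9000244140625, -227.10000610351562], [639.7999877929688, 131.5]]
```

View pics/t3c.png

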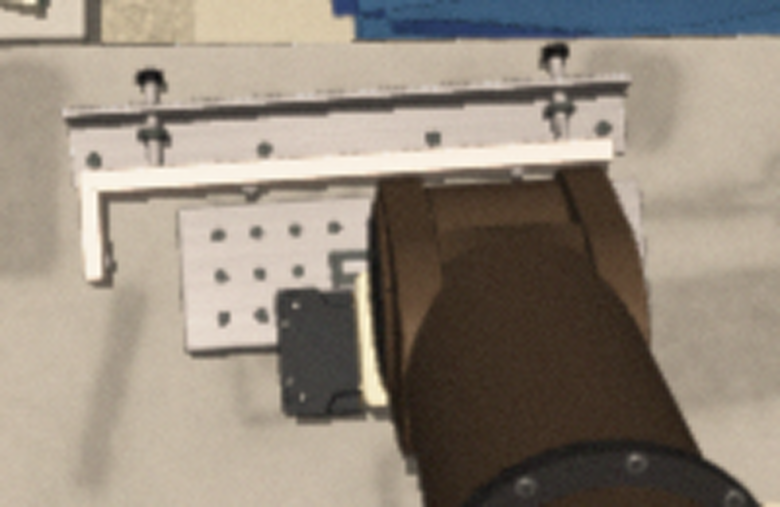

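View pics/s3c.png

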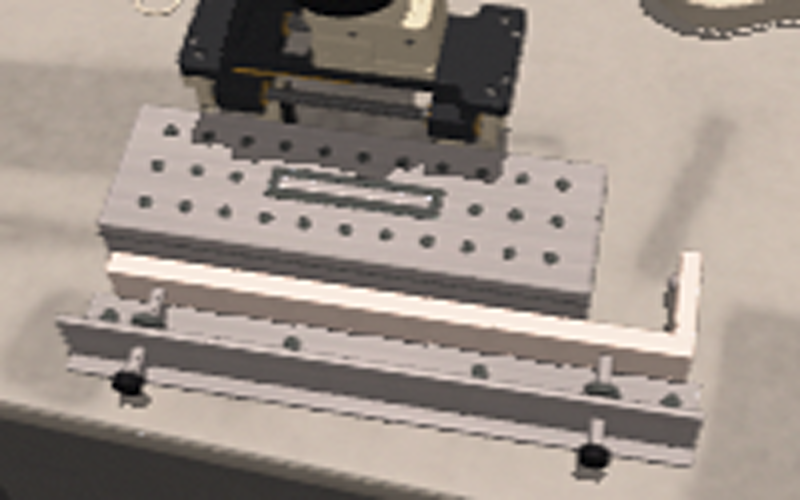

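View pics/w3.png

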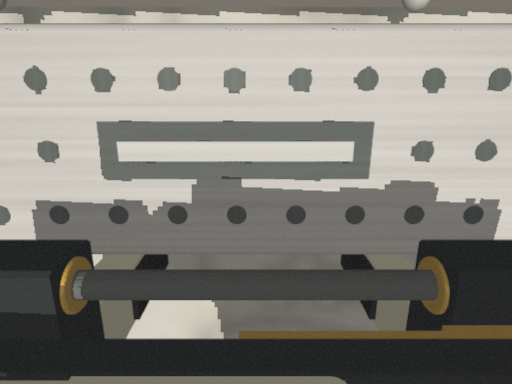

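{"op": "send_rows", "data": {
  "rows": [
    [[0,1.5,0,0,0,0,100],[0,3,0,0,0,0,100],[0,4.5,0,0,0,0,100],[0,6,0,0,0,0,100],[0,7,0,0,0,0,100],[0,8,0,0,0,0,100],[0,9,0,0,0,0,100],[0,10,0,0,0,0,100]]
  ]
}}

```text
clock: 5.75
position: [0.4915, -0.0979, 0.0127]
ee_rot: [1.172, 1.233, -1.172]
force: [-4.4, -0.3, 1.2]
width: 1.0
```

```bash
python3 look.py 4 w
```

```text
t 5.75 rail-frame TCP mm [ 486.1 -122.1   12.7] yaw err deg 0.05 F rail [-4.37 -0.1   1.16] T [0.04 0.77 0.08] w 1.0
```

View pics/w4.png

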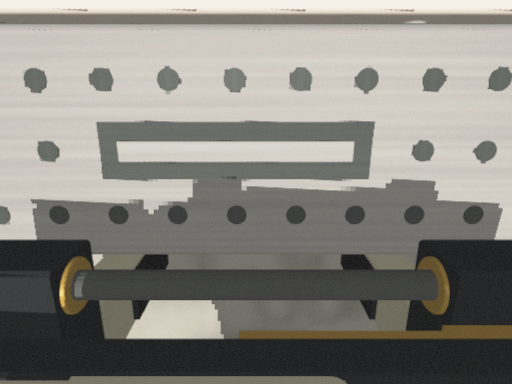

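{"op": "send_rows", "data": {
  "rows": [
    [[0,0.4,0,0,0,0,100],[0,0.8,0,0,0,0,100],[0,1.2,0,0,0,0,100],[0,1.6,0,0,0,0,100],[0,2.0,0,0,0,0,100],[0,2.4,0,0,0,0,100],[0,2.7,0,0,0,0,100],[0,3.0,0,0,0,0,100]]
  ]
}}

```text
clock: 6.6
position: [0.4945, -0.0978, 0.0127]
ee_rot: [1.172, 1.233, -1.172]
force: [-4.2, -0.2, 1.4]
width: 0.997
```

```bash
python3 look.py 5 w
```

```text
t 6.6 rail-frame TCP mm [ 489.1 -122.1   12.7] yaw err deg 0.05 F rail [-4.22 -0.01  1.37] T [-0.07  0.81  0.01] w 0.997
```

View pics/w5.png

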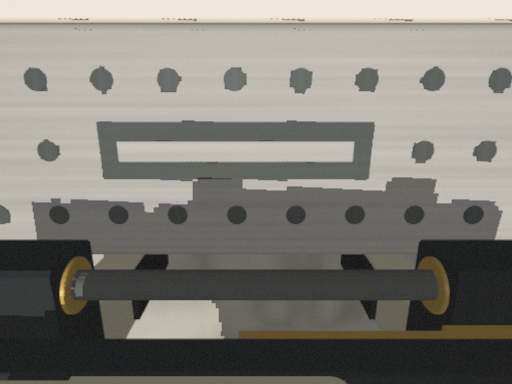

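{"op": "send_rows", "data": {
  "rows": [
    [[0,0.2,0,0,0,0,100],[0,0.4,0,0,0,0,100],[0,0.6,0,0,0,0,100],[0,0.8,0,0,0,0,100],[0,1.0,0,0,0,0,100],[0,1.2,0,0,0,0,100],[0,1.4,0,0,0,0,100],[0,1.6,0,0,0,0,100]]
  ]
}}

```text
clock: 7.45
position: [0.495, -0.0977, 0.0127]
ee_rot: [1.171, 1.234, -1.174]
force: [-7.9, -0.4, 6.1]
width: 0.999
```

```bash
python3 look.py 6 w; python3 -c "
import cv2
a=[cv2.imread('pics/w%d.png'%i)[0:40] for i in (4,5,6)]
cv2.imwrite('pics/w6c.png',cv2.resize(cv2.vconcat(a),(800,560),interpolation=cv2.INTER_NEAREST))"
```

```text
t 7.45 rail-frame TCP mm [ 489.5 -122.1   12.7] yaw err deg 0.04 F rail [-7.87  0.04  6.1 ] T [ 0.04  1.51 -0.04] w 0.999
```

View pics/w6c.png

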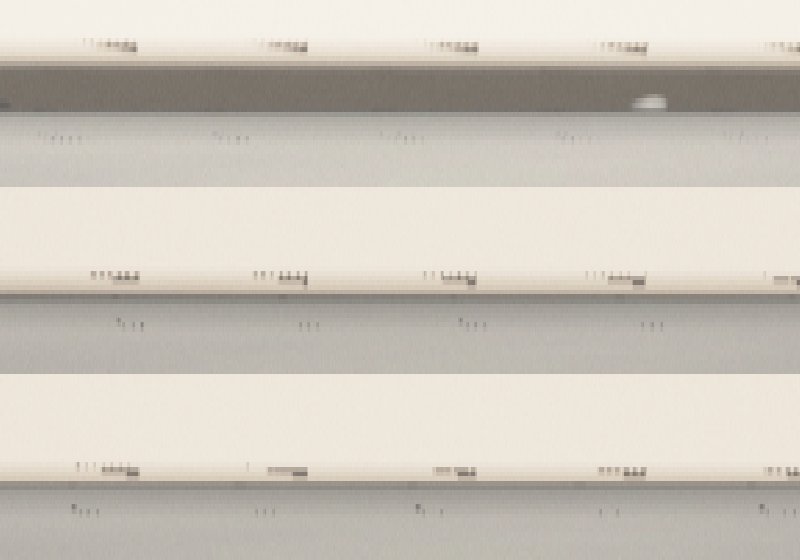

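{"op": "send_rows", "data": {
  "rows": [
    [[0,0.2,0,0.3,0,0,100],[0,0.3,0,0.6,0,0,100],[0,0.4,0,0.8,0,0,100],[0,0.4,0,0.8,0,0,100],[0,0.4,0,0.8,0,0,100],[0,0.4,0,0.8,0,0,100],[0,0.4,0,0.8,0,0,100],[0,0.4,0,0.8,0,0,100]]
  ]
}}

```text
clock: 8.3
position: [0.4944, -0.0975, 0.0125]
ee_rot: [1.18, 1.229, -1.184]
force: [-9.6, -0.5, 7.2]
width: 0.999
```

```bash
python3 -c "
from rp import *
show()"
```

```text
t 8.3 rail-frame TCP mm [ 489.  -121.9   12.5] yaw err deg -0.69 F rail [-9.59 -0.05  7.19] T [0.39 1.99 0.59] w 0.999
```

{"op": "send_rows", "data": {
  "rows": [
    [[0,0,0,-0.5,0,0,100],[0,0,0,-1.0,0,0,100],[0,0,0,-1.6,0,0,100],[0,0,0,-1.6,0,0,100],[0,0,0,-1.6,0,0,100],[0,0,0,-1.6,0,0,100],[0,0,0,-1.6,0,0,100],[0,0,0,-1.6,0,0,100]]
  ]
}}

```text
clock: 9.1
position: [0.4943, -0.0978, 0.0124]
ee_rot: [1.161, 1.241, -1.166]
force: [-9.9, 0.4, 6.5]
width: 0.995
```

```bash
python3 -c "
from rp import *
show()"
```

```text
t 9.1 rail-frame TCP mm [ 488.9 -122.2   12.4] yaw err deg 0.76 F rail [-9.88  0.87  6.52] T [-0.21  2.   -0.59] w 0.995
```

{"op": "send_rows", "data": {
  "rows": [
    [[0,-1,0,0.4,0,0,100],[0,-3,0,0.8,0,0,100],[0,-10,0,0.8,0,0,100],[0,-22,0,0.8,0,0,100],[-20,-30,0,0.8,0,0,80],[-50,-32,30,0.8,0,0,40],[-80,-20,70,0.8,0,0,0],[-90,0,115,0.8,0,0,0]]
  ]
}}

```text
clock: 9.9
position: [0.5034, -0.2118, 0.1055]
ee_rot: [1.171, 1.23, -1.169]
force: [2.3, 1.2, -0.0]
width: 0.706
```

```bash
python3 look.py 7 ts; python3 -c "
from rp import *
goto(.524,-.294,.1)"
```

```text
t 9.9 rail-frame TCP mm [ 492.3 -236.4  105.5] yaw err deg 0.16 F rail [ 2.33  1.09 -0.  ] T [ 0.   -0.08 -0.05] w 0.706
[6, 9, 147, 12, 462] z 0.0426 rect [642.4 -50.4] [  6.6 358.8] 2.97
[[629.7999877929688, 128.60000610351562], [648.4000244140625, -229.6999969482422], [655.0, -229.39999389648438], [636.4000244140625, 128.89999389648438]]
[10, 25, 144, 50, 4353] z 0.0435 rect [555.2 -57.2] [106.3 350.5] 3.45
[[491.6000061035156, 114.5], [512.7000122070312, -235.3000030517578], [618.7999877929688, -228.89999389648438], [597.7000122070312, 120.9000015258789]]
[23, 30, 153, 61, 5329] z 0.0461 rect [555.9 -55.3] [106.6 350.4] 2.74
[[494.20001220703125, 117.19999694824219], [511.0, -232.8000030517578], [617.5, -227.6999969482422], [600.7000122070312, 122.30000305175781]]
[14, 77, 162, 31, 882] z 0.0422 rect [635.4 -48. ] [ 25.4 357.8] 2.85
[[613.7999877929688, 130.10000610351562], [631.5999755859375, -227.3000030517578], [657.0, -226.0], [639.2000122070312, 131.39999389648438]]
t 10.0 rail-frame TCP mm [ 494.4 -243.3  104.9] yaw err deg -0.36 F rail [-0.44  0.59 -0.15] T [0.02 0.03 0.02] w 0.615
shift tool mm [ 5.3 29.9 50.5]
turn [-0.36  0.32 -0.37]
```

View pics/t7c.png

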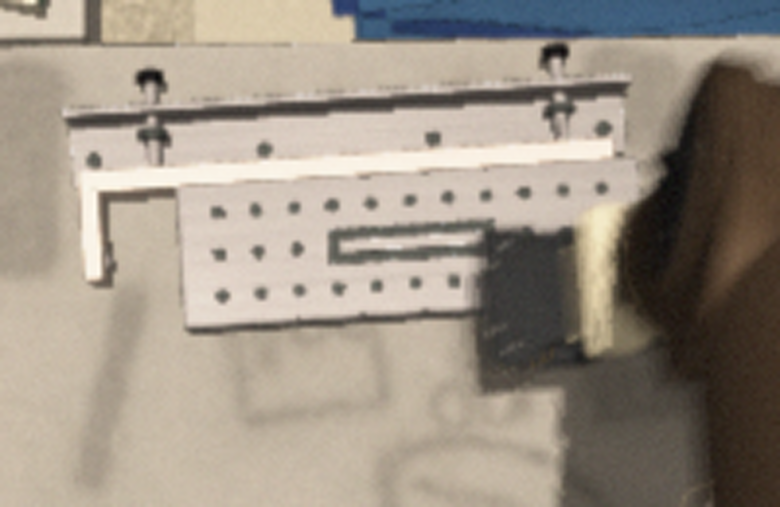

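View pics/s7c.png

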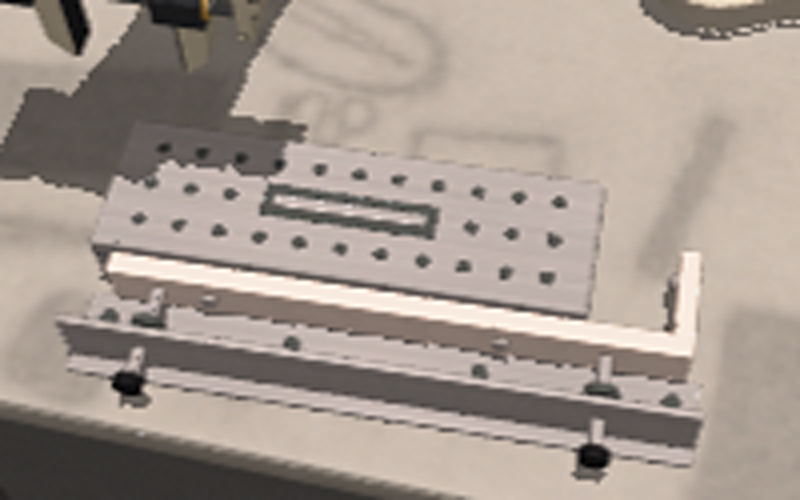

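{"op": "send_rows", "data": {
  "rows": [
    [[0,8,15,0,0,0,0],[0,16,30,0,0,0,0],[0,26,45,0,0,0,0],[10,32,60,0,0,0,0],[35,32,60,0,0,0,0],[60,32,60,0,0,0,0],[80,32,60,0,0,0,0],[92,32,60,0,0,0,0]]
  ]
}}

```text
clock: 10.8
position: [0.5365, -0.269, 0.0079]
ee_rot: [1.172, 1.235, -1.173]
force: [-0.6, 0.1, -0.1]
width: 0.006
```

```bash
python3 look.py 8 w; python3 -c "
from rp import *
goto(.524,-.294,.012)"
```

```text
t 10.8 rail-frame TCP mm [ 522.6 -295.2    7.9] yaw err deg 0.05 F rail [-0.58  0.09 -0.14] T [0.03 0.03 0.01] w 0.006
t 10.85 rail-frame TCP mm [ 522.1 -294.9    6.9] yaw err deg 0.06 F rail [-0.52  0.23 -1.48] T [-0.    0.06 -0.02] w 0.002
shift tool mm [-5.1  1.9 -0.9]
turn [ 0.06 -0.1   0.23]
```

View pics/w8.png

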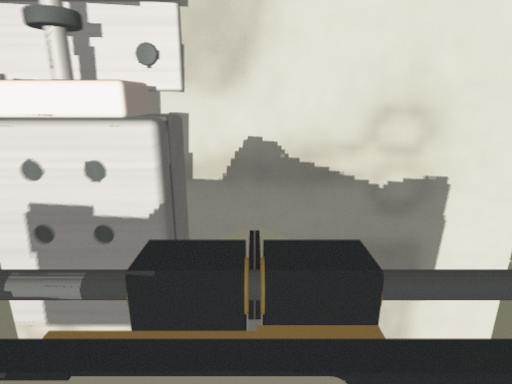

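{"op": "send_rows", "data": {
  "rows": [
    [[-3,1,-2,0,0,0,0],[-6,1.5,-5,0,0,0,0],[-6,1.5,-8,0,0,0,0],[-6,1.5,-11,0,0,0,0],[-6,1.5,-13,0,0,0,0],[-6,1.5,-15,0,0,0,0],[-6,1.5,-17,0,0,0,0],[-6,1.5,-18,0,0,0,0]]
  ]
}}

```text
clock: 11.65
position: [0.5388, -0.2514, 0.0165]
ee_rot: [1.172, 1.232, -1.172]
force: [-0.5, -2.2, -0.8]
width: 0.003
```

```bash
python3 look.py 9 w
```

```text
t 11.65 rail-frame TCP mm [ 525.7 -277.8   16.5] yaw err deg 0.05 F rail [-0.64 -2.13 -0.75] T [-0.45  0.04 -0.01] w 0.003
```

View pics/w9.png

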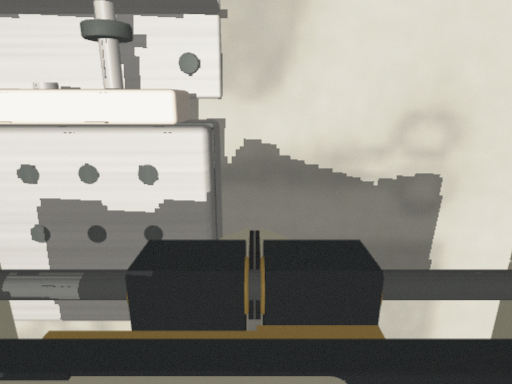

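{"op": "send_rows", "data": {
  "rows": [
    [[0,0.3,-2,0,0,0,0],[0,0.5,-4,0,0,0,0],[0,0.7,-6,0,0,0,0],[0,0.8,-8,0,0,0,0],[0,0.8,-10,0,0,0,0],[0,0.8,-12,0,0,0,0],[0,0.8,-14,0,0,0,0],[0,0.8,-16,0,0,0,0]]
  ]
}}

```text
clock: 12.5
position: [0.5381, -0.2363, 0.0164]
ee_rot: [1.172, 1.232, -1.174]
force: [-2.4, -4.9, 1.3]
width: 0.005
```

```bash
python3 look.py 10 ws
```

```text
t 12.5 rail-frame TCP mm [ 525.7 -262.6   16.4] yaw err deg -0.01 F rail [-2.68 -4.78  1.27] T [-0.96  0.49  0.03] w 0.005
[21, 34, 155, 57, 5225] z 0.046 rect [556.8 -64.8] [107.2 369.1] 3.07
[[493.3999938964844, 116.5999984741211], [513.2000122070312, -251.89999389648438], [620.2999877929688, -246.1999969482422], [600.5, 122.4000015258789]]
[14, 77, 162, 31, 873] z 0.0425 rect [635.4 -48.5] [ 24.1 358.8] 2.71
[[614.7999877929688, 130.10000610351562], [631.7999877929688, -228.3000030517578], [655.9000244140625, -227.10000610351562], [638.9000244140625, 131.3000030517578]]
```

View pics/w10.png

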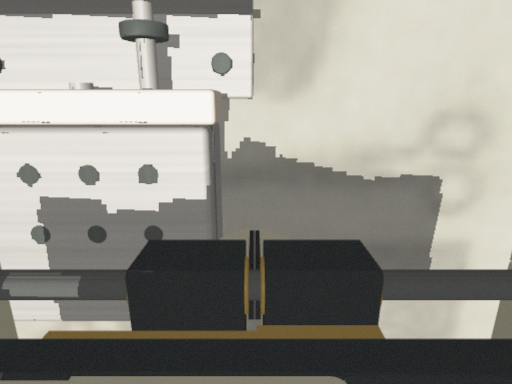

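View pics/s10c.png

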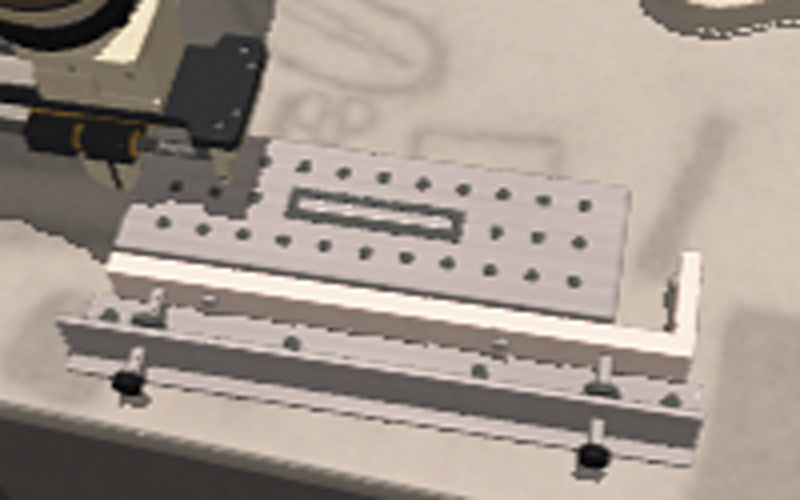

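{"op": "send_rows", "data": {
  "rows": [
    [[0,0,-2,0,0,0,0],[0,0,-4,0,0,0,0],[0,0,-6,0,0,0,0],[0,0,-8,0,0,0,0],[0,0,-10,0,0,0,0],[0,0,-12,0,0,0,0],[0,0,-14,0,0,0,0],[0,0,-16,0,0,0,0]]
  ]
}}

```text
clock: 13.4
position: [0.5373, -0.2202, 0.0164]
ee_rot: [1.172, 1.232, -1.174]
force: [-2.2, -5.2, 1.6]
width: 0.005
```

```bash
python3 look.py 11 s
```

```text
t 13.4 rail-frame TCP mm [ 525.7 -246.6   16.4] yaw err deg -0.01 F rail [-2.44 -5.08  1.55] T [-1.05  0.59  0.06] w 0.005
[27, 35, 149, 56, 5244] z 0.0461 rect [556.8 -56.6] [110.5 353.2] 4.1
[[489.0, 115.5999984741211], [514.2999877929688, -236.6999969482422], [624.5, -228.8000030517578], [599.2000122070312, 123.5]]
[14, 78, 162, 30, 887] z 0.0421 rect [637.8 -48.3] [ 20.8 359. ] 2.8
[[618.5999755859375, 130.5], [636.2000122070312, -228.10000610351562], [657.0, -227.10000610351562], [639.5, 131.5]]
```

View pics/s11c.png

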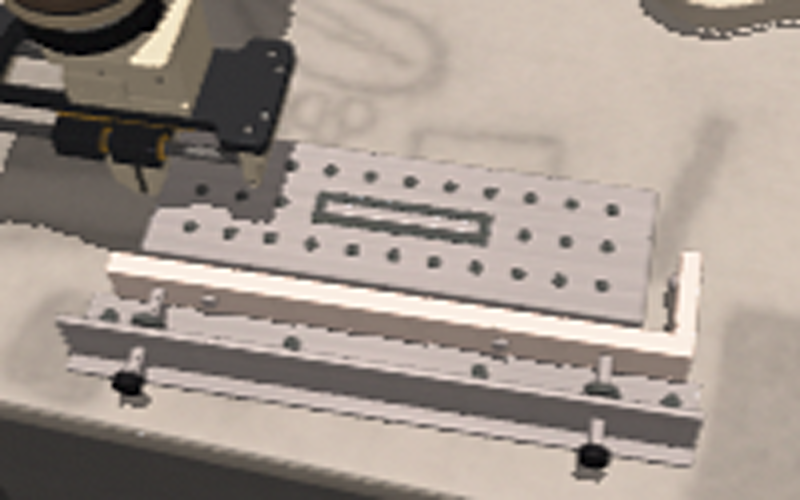

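{"op": "send_rows", "data": {
  "rows": [
    [[0,0,-1.5,0,0,0,0],[0,0,-3,0,0,0,0],[0,0,-4.5,0,0,0,0],[0,0,-6,0,0,0,0],[0,0,-7,0,0,0,0],[0,0,-8,0,0,0,0],[0,0,-9,0,0,0,0],[0,0,-10,0,0,0,0]]
  ]
}}

```text
clock: 14.25
position: [0.5368, -0.2103, 0.0164]
ee_rot: [1.172, 1.232, -1.174]
force: [-1.9, -5.7, 0.6]
width: 0.004
```

```bash
python3 look.py 12 st
```

```text
t 14.25 rail-frame TCP mm [ 525.8 -236.6   16.4] yaw err deg -0.0 F rail [-2.23 -5.61  0.56] T [-1.05  0.54  0.07] w 0.004
[6, 9, 147, 12, 452] z 0.0424 rect [642.7 -50.3] [  6.6 359. ] 2.82
[[630.5, 128.8000030517578], [648.2000122070312, -229.8000030517578], [654.9000244140625, -229.5], [637.2000122070312, 129.10000610351562]]
[10, 26, 137, 50, 4429] z 0.0435 rect [554.3 -49.8] [105.1 335.6] 2.99
[[493.1000061035156, 115.0], [510.6000061035156, -220.10000610351562], [615.5999755859375, -214.60000610351562], [598.0999755859375, 120.5]]
[27, 35, 149, 57, 5258] z 0.046 rect [556.3 -52.4] [108.  344.3] 3.5
[[491.8999938964844, 116.0999984741211], [512.9000244140625, -227.5], [620.7999877929688, -220.89999389648438], [599.7000122070312, 122.69999694824219]]
[14, 76, 162, 32, 877] z 0.0422 rect [634.6 -48.2] [ 26.8 358.6] 2.47
[[613.5, 130.3000030517578], [628.9000244140625, -227.89999389648438], [655.7000122070312, -226.8000030517578], [640.2000122070312, 131.39999389648438]]
```

View pics/s12c.png

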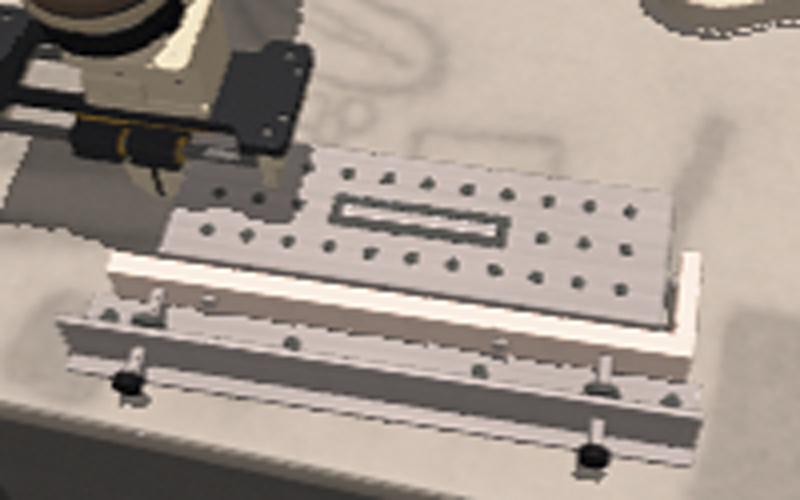

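View pics/t12c.png

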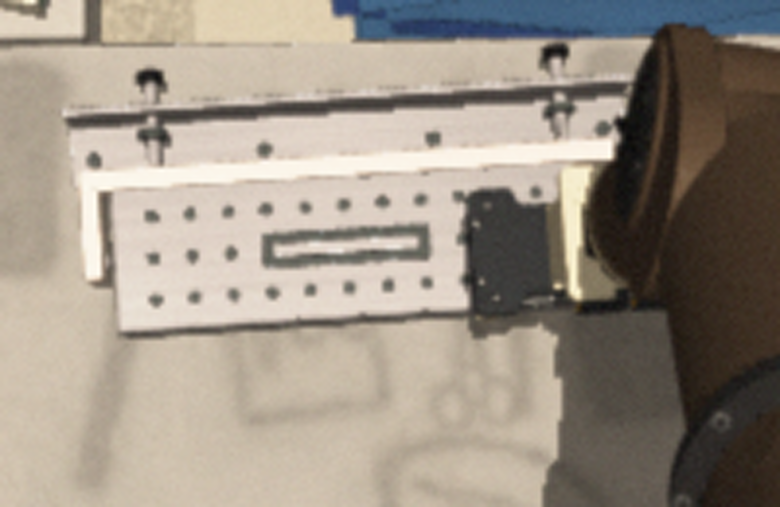

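{"op": "send_rows", "data": {
  "rows": [
    [[0,0,-0.5,0,0,0,0],[0,0,-1,0,0,0,0],[0,0,-1.5,0,0,0,0],[0,0,-2,0,0,0,0],[0,0,-2.5,0,0,0,0],[0,0,-3,0,0,0,0],[0,0,-3.5,0,0,0,0],[0,0,-4,0,0,0,0]]
  ]
}}

```text
clock: 15.15
position: [0.5366, -0.2063, 0.0164]
ee_rot: [1.172, 1.232, -1.174]
force: [-1.9, -5.8, 3.0]
width: 0.005
```

```bash
python3 look.py 13 s|head -1
```

```text
t 15.15 rail-frame TCP mm [ 525.7 -232.6   16.4] yaw err deg -0.01 F rail [-2.21 -5.74  2.98] T [-1.02  0.55  0.05] w 0.005
```

View pics/s13c.png

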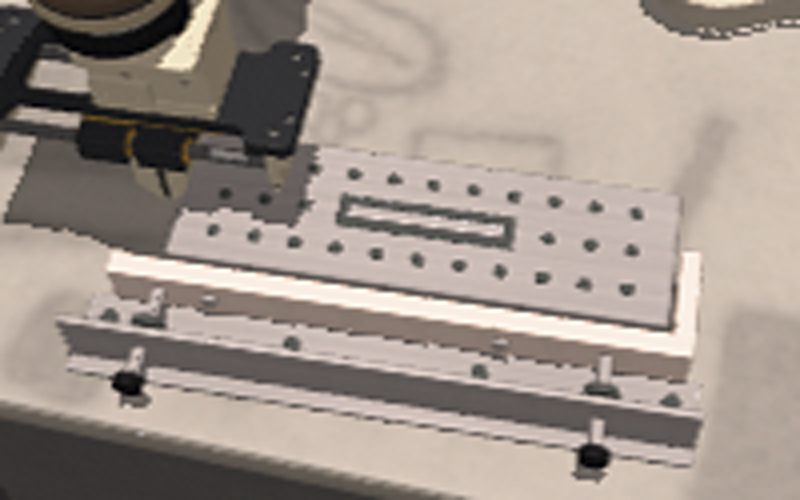

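Almost at the stop, force still just friction (5.7 N). Continue slowly.

{"op": "send_rows", "data": {
  "rows": [
    [[0,0,-0.3,0,0,0,0],[0,0,-0.6,0,0,0,0],[0,0,-0.9,0,0,0,0],[0,0,-1.2,0,0,0,0],[0,0,-1.5,0,0,0,0],[0,0,-1.8,0,0,0,0],[0,0,-2.1,0,0,0,0],[0,0,-2.4,0,0,0,0]]
  ]
}}

```text
clock: 16.0
position: [0.5365, -0.2039, 0.0164]
ee_rot: [1.172, 1.232, -1.174]
force: [-3.0, -4.3, 1.8]
width: 0.006
```

```bash
python3 look.py 14 st|head -1
```

```text
t 16.0 rail-frame TCP mm [ 525.7 -230.2   16.4] yaw err deg -0.0 F rail [-3.24 -4.12  1.81] T [-0.99  0.55  0.07] w 0.006
```

View pics/t14c.png

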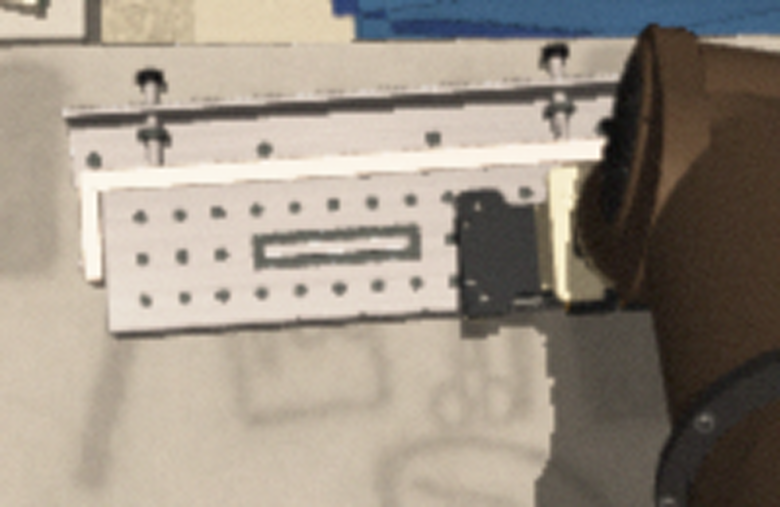

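{"op": "send_rows", "data": {
  "rows": [
    [[0,0,-0.25,0,0,0,0],[0,0,-0.5,0,0,0,0],[0,0,-0.75,0,0,0,0],[0,0,-1.0,0,0,0,0],[0,0,-1.25,0,0,0,0],[0,0,-1.5,0,0,0,0],[0,0,-1.75,0,0,0,0],[0,0,-2.0,0,0,0,0]]
  ]
}}

```text
clock: 16.9
position: [0.5364, -0.2029, 0.0164]
ee_rot: [1.172, 1.231, -1.175]
force: [-2.1, -8.8, -0.1]
width: 0.006
```

```bash
python3 look.py 15 st|head -1
```

```text
t 16.9 rail-frame TCP mm [ 525.7 -229.2   16.4] yaw err deg -0.05 F rail [-2.54 -8.68 -0.09] T [-1.67  0.5   0.04] w 0.006
```

View pics/t15c.png

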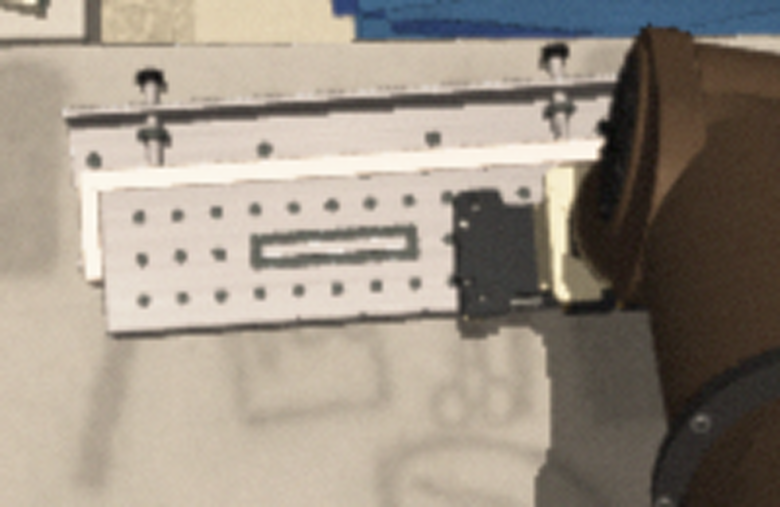

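View pics/s15c.png

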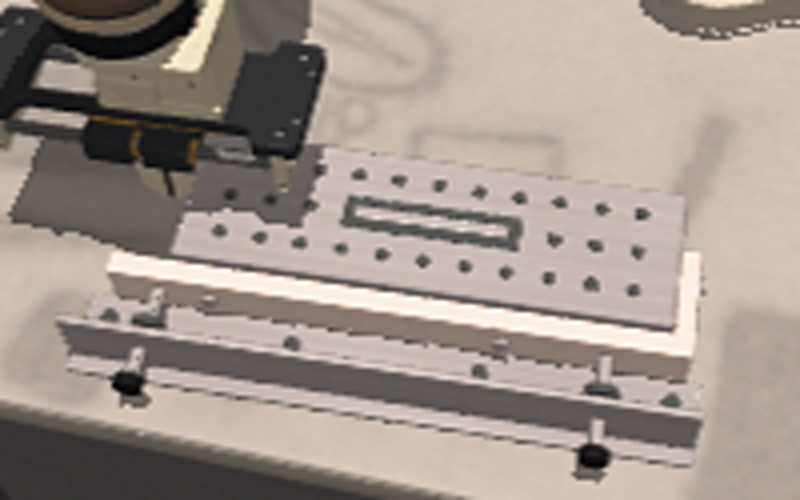

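{"op": "send_rows", "data": {
  "rows": [
    [[0,0,-0.3,0,0,0,0],[0,0,-0.5,0,0,0,0],[0,0,-0.5,0,0,0,0],[0,0,-0.5,0,0,0,0],[0,0,-0.5,0,0,0,0],[0,0,-0.5,0,0,0,0],[0,0,-0.5,0,0,0,0],[0,0,-0.5,0,0,0,0]]
  ]
}}

```text
clock: 17.8
position: [0.5364, -0.2029, 0.0164]
ee_rot: [1.172, 1.23, -1.175]
force: [-1.6, -9.8, 0.6]
width: 0.007
```

```bash
python3 look.py 16 w|head -1
```

```text
t 17.8 rail-frame TCP mm [ 525.7 -229.2   16.4] yaw err deg -0.07 F rail [-2.06 -9.73  0.65] T [-1.91  0.53  0.09] w 0.007
```

View pics/w16.png

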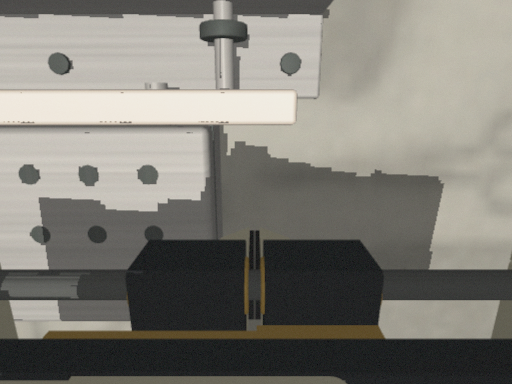

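{"op": "send_rows", "data": {
  "rows": [
    [[0,-0.2,0.7,0,0,0,0],[0,-0.4,1.5,0,0,0,0],[0,-0.5,2.5,0,0,0,0],[0,-0.5,5,0,0,0,0],[0,-0.5,10,0,0,0,0],[0,-0.5,18,0,0,0,0],[-5,-0.5,26,0,0,0,0],[-20,-0.5,30,0,0,0,0]]
  ]
}}

```text
clock: 18.65
position: [0.537, -0.2316, 0.0357]
ee_rot: [1.172, 1.234, -1.174]
force: [-0.1, 0.6, 0.1]
width: 0.008
```

{"op": "send_rows", "data": {
  "rows": [
    [[-30,0,0,0,0,0,0],[-65,-10,0,0,0,0,20],[-90,-40,0,0,0,0,50],[-95,-70,-30,0,0,0,100],[-95,-90,-65,0,0,0,100],[-95,-90,-100,0,0,0,100],[-95,-90,-130,0,0,0,100],[-95,-90,-155,0,0,0,100]]
  ]
}}

```text
clock: 19.45
position: [0.4403, -0.0791, 0.1321]
ee_rot: [1.172, 1.232, -1.171]
force: [0.9, -0.1, 0.9]
width: 0.564
```

```bash
python3 look.py 17 wts; python3 -c "
from rp import *
goto(.485,-.105,.012)"
```

```text
t 19.45 rail-frame TCP mm [ 435.9 -100.8  132.1] yaw err deg 0.06 F rail [ 0.93 -0.11  0.86] T [ 0.08 -0.03  0.01] w 0.564
[6, 9, 147, 12, 453] z 0.0426 rect [642.4 -50.6] [  6.9 359.6] 3.03
[[629.5, 128.6999969482422], [648.5, -230.3000030517578], [655.4000244140625, -230.0], [636.4000244140625, 129.10000610351562]]
[10, 25, 137, 51, 4089] z 0.0435 rect [555.6 -49.5] [107.  334.7] 3.01
[[493.3999938964844, 114.80000305175781], [511.0, -219.39999389648438], [617.7999877929688, -213.8000030517578], [600.2999877929688, 120.5]]
[27, 33, 149, 59, 5411] z 0.0461 rect [556.7 -47. ] [106.5 336.7] 2.67
[[495.70001220703125, 118.69999694824219], [511.3999938964844, -217.60000610351562], [617.7000122070312, -212.60000610351562], [602.0999755859375, 123.69999694824219]]
[14, 77, 162, 31, 879] z 0.0424 rect [634.9 -48.7] [ 25.1 359.1] 2.76
[[613.7999877929688, 130.0], [631.0, -228.60000610351562], [656.0999755859375, -227.39999389648438], [638.7999877929688, 131.1999969482422]]
t 19.6 rail-frame TCP mm [ 436.2 -100.8  131.9] yaw err deg 0.21 F rail [ 0.02 -1.09  1.05] T [ 0.   -0.02  0.  ] w 0.694
shift tool mm [119.9  48.7   4.4]
turn [ 0.21 -0.01 -0.04]
```

View pics/t17c.png

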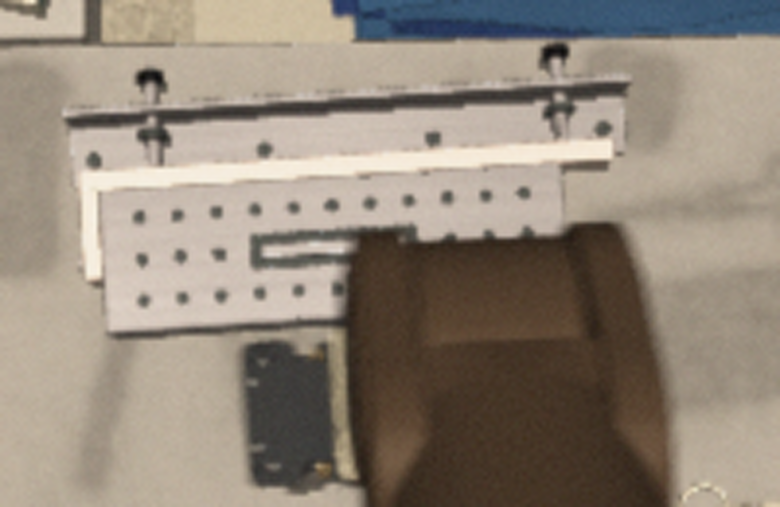

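View pics/s17c.png

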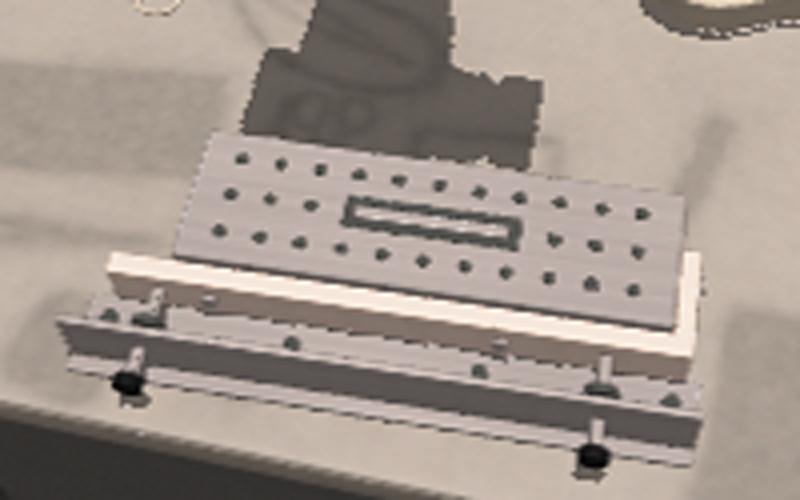

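View pics/w17.png

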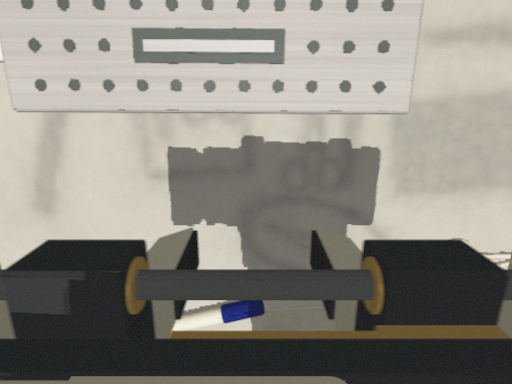

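{"op": "send_rows", "data": {
  "rows": [
    [[10,8,-8,0,0,0,100],[30,16,-16,0,0,0,100],[55,24,-24,0,0,0,100],[80,34,-31,0,0,0,100],[105,34,-31,0,0,0,100],[118,36,-31,0,0,0,100],[118,40,-31,0,0,0,100],[118,42,-31,0,0,0,100]]
  ]
}}

```text
clock: 20.4
position: [0.4815, -0.0475, 0.0136]
ee_rot: [1.173, 1.232, -1.173]
force: [0.1, -0.8, -0.6]
width: 1.0
```

```bash
python3 -c "
from rp import *
goto(.4895,-.070,.014)"
```

```text
t 20.4 rail-frame TCP mm [478.6 -71.3  13.6] yaw err deg 0.0 F rail [ 0.03 -0.78 -0.61] T [ 0.03  0.01 -0.01] w 1.0
shift tool mm [-0.4 10.9 -1.3]
turn [ 0.    0.01 -0.01]
```

{"op": "send_rows", "data": {
  "rows": [
    [[0,3,0,0,0,0,100],[0,6,0,0,0,0,100],[0,8,0,0,0,0,100],[0,9.5,0,0,0,0,100],[0,10.3,0,0,0,0,100],[0,11,0,0,0,0,100],[0,11.5,0,0,0,0,100],[0,12,0,0,0,0,100]]
  ]
}}

```text
clock: 21.2
position: [0.4925, -0.0465, 0.0133]
ee_rot: [1.172, 1.233, -1.172]
force: [-1.7, 0.5, 0.5]
width: 0.999
```

```bash
python3 -c "
from rp import *
show()"
```

```text
t 21.2 rail-frame TCP mm [489.6 -70.8  13.3] yaw err deg 0.05 F rail [-1.69  0.61  0.5 ] T [ 0.02  0.27 -0.08] w 0.999
```

{"op": "send_rows", "data": {
  "rows": [
    [[0,0.3,0,0,0,0,100],[0,0.6,0,0,0,0,100],[0,0.9,0,0,0,0,100],[0,1.2,0,0,0,0,100],[0,1.4,0,0,0,0,100],[0,1.4,0,0,0,0,100],[0,1.4,0,0,0,0,100],[0,1.4,0,0,0,0,100]]
  ]
}}

```text
clock: 22.0
position: [0.4925, -0.0465, 0.0131]
ee_rot: [1.171, 1.234, -1.174]
force: [-6.6, 0.5, 4.6]
width: 0.999
```

```bash
python3 -c "
from rp import *
show()"
```

```text
t 22.0 rail-frame TCP mm [489.6 -70.9  13.1] yaw err deg 0.03 F rail [-6.6   0.81  4.63] T [-0.08  1.21 -0.3 ] w 0.999
```

{"op": "send_rows", "data": {
  "rows": [
    [[0,-1,0,0,0,0,100],[0,-2,0,0,0,0,100],[0,-4,0,0,0,0,100],[0,-10,0,0,0,0,100],[0,-22,0,0,0,0,100],[-10,-40,0,0,0,0,100],[-45,-50,0,0,0,0,100],[-90,-60,0,0,0,0,100]]
  ]
}}

```text
clock: 22.8
position: [0.4311, -0.0494, 0.1029]
ee_rot: [1.17, 1.236, -1.175]
force: [0.8, 0.0, -0.2]
width: 0.998
```

{"op": "send_rows", "data": {
  "rows": [
    [[-30,-10,20,0,0,0,100],[-60,-20,50,0,0,0,100],[-80,-30,90,0,0,0,100],[-90,-40,130,0,0,0,100],[-90,-50,175,0,0,0,100],[-90,-60,220,0,0,0,100],[-90,-60,265,0,0,0,100],[-90,-60,300,0,0,0,100]]
  ]
}}

```text
clock: 23.6
position: [0.3877, -0.3546, 0.1934]
ee_rot: [1.173, 1.231, -1.174]
force: [0.3, 0.2, -0.5]
width: 0.999
```

```bash
python3 look.py 18 ts
```

```text
t 23.6 rail-frame TCP mm [ 369.7 -373.3  193.4] yaw err deg -0.07 F rail [ 0.31  0.22 -0.46] T [ 0.07 -0.02  0.  ] w 0.999
[6, 9, 147, 12, 460] z 0.0426 rect [642.5 -50. ] [  6.7 358.2] 2.9
[[630.0999755859375, 128.6999969482422], [648.2000122070312, -229.0], [654.9000244140625, -228.6999969482422], [636.7999877929688, 129.0]]
[10, 26, 137, 50, 5266] z 0.0436 rect [554.4 -49.4] [104.7 334.8] 2.78
[[494.0, 115.30000305175781], [510.20001220703125, -219.10000610351562], [614.7999877929688, -214.0], [598.5999755859375, 120.30000305175781]]
[27, 33, 149, 59, 5402] z 0.0461 rect [556.9 -47.4] [109.2 337.7] 2.37
[[495.29998779296875, 119.0999984741211], [509.29998779296875, -218.3000030517578], [618.5, -213.8000030517578], [604.5, 123.5999984741211]]
[14, 75, 162, 33, 886] z 0.042 rect [633.1 -48.9] [ 29.9 360.3] 2.36
[[610.7000122070312, 130.39999389648438], [625.5999755859375, -229.5], [655.5, -228.3000030517578], [640.5999755859375, 131.6999969482422]]
```

View pics/t18c.png

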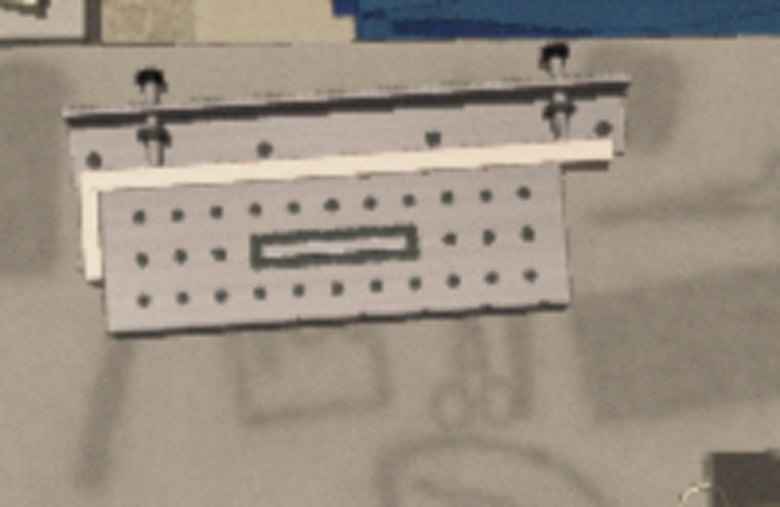

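View pics/s18c.png

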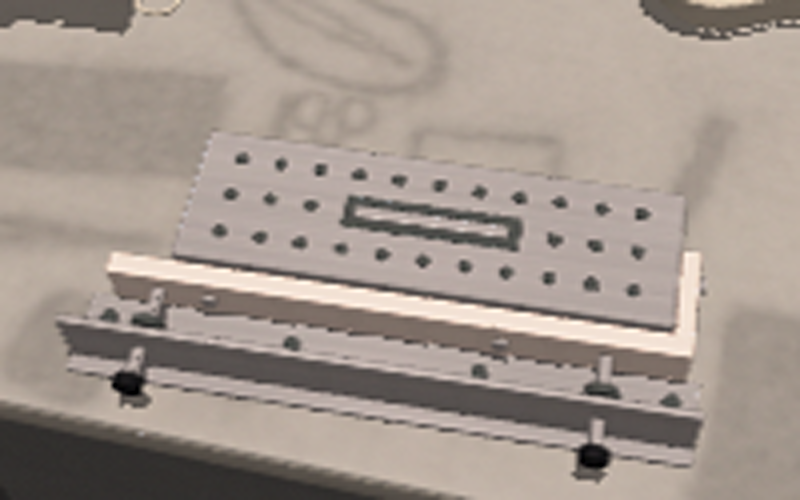

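Run:
```python
import cv2,numpy as np
for p in 'ts':
    g=lambda n:cv2.imread(f'pics/{p}{n}.png',0).astype(np.float32)
    sl=(slice(160,192),slice(210,268)) if p=='t' else (slice(185,222),slice(222,306))
    rf=(slice(125,150),slice(205,300)) if p=='t' else (slice(212,258),slice(160,250))
    for a,b in [(14,15),(15,17),(15,18),(17,18)]:
        def sh(s):
            A,B=g(a)[s],g(b)[s]; w=cv2.createHanningWindow(A.shape[::-1],cv2.CV_32F); return np.round(cv2.phaseCorrelate(A,B,w)[0],3)
        print(p,a,b,sh(sl),'ref',sh(rf))
```

```text
t 14 15 [-0.596  0.068] ref [0.09  0.369]
t 15 17 [ 0.007 -0.066] ref [-0.008  0.558]
t 15 18 [-0.056 -0.053] ref [-0.086  0.564]
t 17 18 [-0.024 -0.013] ref [-0.036  0.457]
s 14 15 [ 0.444 -0.074] ref [-0.017  0.006]
s 15 17 [0.013 0.008] ref [0.013 0.005]
s 15 18 [-0.029  0.016] ref [ 0.013 -0.009]
s 17 18 [-0.032  0.009] ref [ 0.003 -0.009]
```

```bash
python3 -c "
from cell import arm
print(arm.observe()['clock']); print(arm.sign_off())"
```

```text
23.7
the job is handed in; nothing more can be done
None
```

The cassette lies flat against both the rail and the end stop, and all three studs are pushed in as far as the cameras can show. I handed the job in at 23.7 s of the 72 s allowed.

- **Rail:** I pushed on the near long side with the open fingers, at two points about 11 cm apart, until the cassette met the rail. Loading each finger in turn gave the same contact position to within 0.1 mm, so it lay parallel to the rail. The highest force I read was about 10 N sideways (12 N in all).
- **Slide:** I pushed the far end along the rail with the fingers shut, leaning slightly toward the rail. It stalled on the stop at about 9.7 N.
- **Re-press:** I pressed the long side once more at about 6.6 N. Contact came at the same place as before (489.6 mm against 489.5 mm), and then I backed the arm clear.

**Last checks:**
- **Studs:** The side picture shows the backs of all three studs standing out behind the rail and the stop.
- **Stop contact:** Comparing pictures, the cassette moved no more than about 0.1 mm off the stop between the stop contact and hand-in. The top and side views disagree on the direction, which is within noise.
- **Not confirmed:** The stud readings themselves were not available, so "pushed in" rests on the pictures and the contact forces. I kept clear of the other objects but did not measure their positions again at the end.

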